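# Ratchet the clamp nut tight

### The job

The ratchet wrench with the red handle is already seated on the clamp nut of the blue fixture. Take its handle and swing it back and forth between the two stop pins, so that each clockwise stroke (seen from above) draws the nut up and each return stroke slips freely, until the nut is fully tight: the yellow stripe on its collar then meets the yellow post. Then let go of the wrench; leave the plain steel spanner on the bench alone.

Things in the scene. Friction and masses are not known exactly. Their poses are not given: they have to be found in the camera images.
- fixture: Blue base plate (235 x 150 x 16 mm), fixed; a hub held under a steel strap. Origin: at bench height on the upright stud (top at 106 mm) about which nut and wrench turn; z up. Two stop pins, 12 mm thick, 96 mm high, stand 78 mm from the stud, either side of the wrench's shank. A yellow post stands 64 mm from the stud along the fixture's -y, its top at 76 mm.
- wrench (a joint): Swing of the ratchet wrench about the stud, rad, clockwise from above positive; at 0 its handle points along the fixture's -x. Pins stop it at -0.55 and 0.55. Red sleeve 102 to 212 mm from the stud, 22 wide, 18 high, middle 85 mm above the bench; grip it about 155 mm out. Clockwise it takes the nut along after 0 to 0.2 rad of idle travel (about 3 N); back it slips. Stays where left.
- nut (a joint): Turn of the nut and its dark round collar (radius 46 mm, under the wrench head, top 73 mm above the bench), rad, clockwise from above positive. 0: fully tight against a stop (the wrench then slips over, doing no harm), yellow stripe on the collar at the yellow post. Starts at -1.65 to -1.35, more than one stroke of the wrench can turn it.
- spanner: Plain steel combination spanner, 231 x 43 x 9 mm, lying loose on the bench to the left: not needed. Origin at the centre of its underside, its length along y.

How it is judged:
On the way:
1. the nut has been turned part of the way (value of joint nut above -1 rad), for 0.1 s.
At the end, for the whole second after the job is handed in: The nut is tight: within 0.18 rad (about 10 degrees) of its stop, the stripe at the yellow post; nut and wrench at rest. The wrench may stand anywhere between its pins (value of joint nut above -0.18 rad and velocity of joint each of nut, wrench below 0.1 rad/s and velocity of joint wrench above -0.1 rad/s); the robot touches nothing.
It fails at once if the plain spanner is moved more than 30 mm (distance of spanner from where it was at the start of the episode above 0.03 m).
It also fails if it takes over 45 s, if anything falls off the work surface, if the arm or the gripper's body presses on something with over 40 N, if the wrist force passes 120 N, or if a joint passes its speed limit or range.

### The arm

A 7-joint arm with a two-finger parallel gripper is mounted at the origin on a cart in front of the work surface, level with it; the furniture and walls round the work are solid. World frame = base frame: x ahead of the robot, y to its left, z up, the work surface at z = 0. Lengths are in m, angles in rad, forces in N, time in s.
With the tool pointing down it reaches from about 0.425 to 0.875 m from the base axis. Payload 4.7 kg.
Tool frame: the origin (TCP) lies on the centre line of the jaws, within the pads' length; the fingertips stand ahead of it and the grasp point (between the pads) lies 2 mm behind it (nose_length is the z of the fingertips in the tool frame, in m); z points along the fingers, y is the line along which they close (so a half turn about z gives the same grasp; the last joint's range is limited). The gripper opens to 87 mm and grips with 3 to 60 N. Pads are 19 mm wide; open, the fingers measure 117 mm over their backs; the gripper's body (75 mm by 190 mm) begins 51 mm behind the grasp point.
Start: joints at [1.341, 0.321, -0.07, 1.45, 0.023, 1.371, -0.057], TCP at [0.157, -0.631, 0.24] pointing down, gripper open.
Joint ranges: [-2.86, 2.86], [-0.3, 2.09], [-1.38, 1.24], [0.06, 2.45], [-1.56, 4.7], [0.09, 2.05], [-2.69, 2.69]. Speed limits (rad/s): [2.57, 2.57, 3.14, 3.14, 3.14, 3.14, 3.14].

### API

Orientations are given as a rotation vector (axis times angle).
In Python, from bench import * gives the robot as it stands.
- The arm moves only by the tool send_rows, never from a script. Its arguments are lists of equal length, an entry for each row: "xyz": the shift along the tool's x, y, z in mm, a list of three; "dr": the turn, a rotation vector about the tool's x, y, z in rad, a list of three. A call has exactly 10 rows; each row is the pose to reach, as a shift and turn from the pose commanded when the call began, along the tool's axes at that moment; what a row does not reach only later rows make up. A row lasts 1/12 s, in which the tool goes at most 41.7 mm and 7.16 degrees, less where a joint would pass 70% of its speed; a pose out of reach is approached as far as the arm can. A call with a gripper value outside its range is refused whole. "jaw" is the finger opening in mm, from 0 to 87, set as the call begins (left out, the last holds). The fingers move at their own pace and stop on an object; "grip_force" is the grip in N (left out, the last holds). Time passes only in rows, so rows that repeat a pose let the fingers close, or fill a call up. It gives the time, the measured TCP pose, the force, the opening and the grip force at its end, in the units of the state.
- get_state(): the state, without advancing time (a new reading comes with each control period).
- get_image(name): name is "scene" or "top" or "wrist"; returns the picture (384x512x3 uint8, red, green, blue); there is no depth.
- calibration(name): a dict with "vfov" (degrees; the focal length in pixels is half the picture's height over the tangent of half this angle, whatever the lens; pixels are square), "cx", "cy" (the principal point, pixels), "k1" (the pictures are not rectified: a ray, as slopes to the right and down, at radius r is drawn at 1 + k1 r^2 times it, then the intrinsics apply), "rvec" (rotation vector, rad) and "tvec" (3), from world to camera coordinates, as OpenCV has them; the wrist camera has in their place "hand_eye" (4x4, takes a point from camera to tool coordinates, whose origin is the TCP and whose axes are the flange's). Camera axes: x right, y down, z forward; pixel columns grow to the right and rows downward; lengths in m; the calibration is good to about 2 mm. A picture is of the moment at which its call begins: read the wrist's pose just before it. calibration takes no time and is no camera call.
- close_job(): hands the job in; it is judged then, once.
The state is a dict: "time": time; "joint_positions": joint angles; "qd": joint speeds; "joint_torque": joint torques, N m; "position": TCP position; "tool_rot": TCP orientation; "ft_force": force on the tool from outside, world axes, zero at the start; "torque": the same for the moment, N m; "grip_width": opening from 0.0 (shut) to 1.0 (fully open); "grip_force": force on a finger pad.
Only numpy, scipy, OpenCV 4.12 (cv2) and the standard library are available. Lean on these libraries where they do the work, as an engineer would, in place of code of your own. Each camera call takes 0.05 s, during which the arm holds its last target. There are 200 camera calls.

## Working session

There is one attempt and no reset: what is moved stays moved. The work goes in short steps, Python scripts to look and compute and a tool call to move; the robot and the scene stay as the last step left them, time stands still between calls to the robot, and variables do not carry over. Pictures are saved under pics/ and viewed, at most 10 in all, crops included, and the job is handed in when it is done.

Besides the shell and the picture viewer there is one more tool, called after ">>>" in YAML: its name, and indented under it one key for each argument. send_rows: Moves the arm, as the interface text tells. Its arguments: {"type":"object","properties":{"xyz":{"type":"array"},"dr":{"type":"array"},"jaw":{"type":"number"},"grip_force":{"type":"number"}},"required":["xyz","dr"]}

```bash
mkdir -p pics
cat > h.py <<'E'
from bench import *
import numpy as np, cv2
from scipy.spatial.transform import Rotation as R
def ray(name,uv,state=None):
    c=calibration(name); f=192/np.tan(np.radians(c['vfov'])/2)
    d=(np.atleast_2d(uv).astype(float)-[c['cx'],c['cy']])/f
    s=d.copy()
    for _ in range(20): s=d/(1+c['k1']*(s**2).sum(1,keepdims=True))
    v=np.c_[s,np.ones(len(s))]
    if 'rvec' in c:
        M=R.from_rotvec(np.ravel(c['rvec'])).as_matrix(); return -M.T@np.ravel(c['tvec']), v@M
    H=np.array(c['hand_eye']); T=R.from_rotvec(state['tool_rot']).as_matrix()
    return np.array(state['position'])+T@H[:3,3], v@(T@H[:3,:3]).T
def onz(name,uv,z,state=None):
    o,d=ray(name,uv,state); return o+d*((z-o[2])/d[:,2])[:,None]
E
python3 - <<'E'
from h import *
s=get_state(); print(s)
a=get_image('top'); b=get_image('scene')
cv2.imwrite('pics/top.png',a[...,::-1]); cv2.imwrite('pics/scene.png',b[...,::-1])
cv2.imwrite('pics/a.png',cv2.resize(np.vstack([a,b]),None,fx=.78,fy=.78)[...,::-1])
E
```

```text
{'time': 0.0, 'joint_positions': array([ 1.34110439,  0.32180599, -0.070068  ,  1.45168237,  0.02261831,
        1.37078734, -0.05688371]), 'qd': array([ 1.43028506e-03, -3.42118101e-04, -9.84334608e-05,  4.01835355e-04,
       -1.55981623e-03,  5.41047110e-04,  2.29709762e-05]), 'joint_torque': array([ 1.25288334e-03, -4.91288495e+01, -4.03160099e-01, -3.12533319e+01,
       -6.40672515e-02,  4.36609774e-02,  1.81496566e-04]), 'position': array([ 0.15671069, -0.63028889,  0.2384687 ]), 'tool_rot': array([-3.11642509e+00, -3.81827445e-01,  5.51041482e-04]), 'ft_force': array([0.02843765, 0.0625877 , 0.1621386 ]), 'torque': array([-0.00421539, -0.01625243, -0.04537694]), 'grip_force': 0.0, 'grip_width': 1.0015192478892925}
```

View pics/top.png

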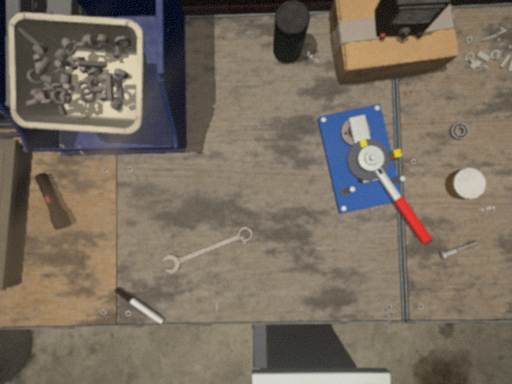

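View pics/scene.png

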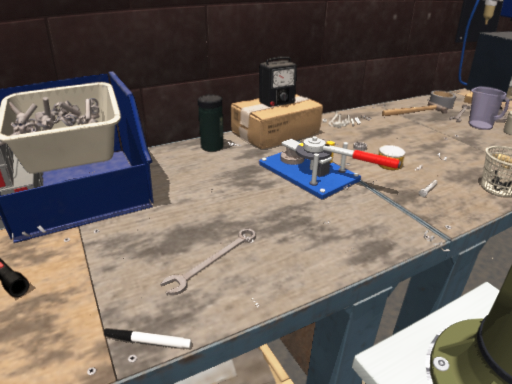

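The top view shows the stud at about (372,157), the red sleeve from (398,200) to (428,241), the yellow post at (397,153) and the stripe near (363,143). The spanner lies well to the left.

```bash
cat >> h.py <<'E'
def mask(im,kind):
    h=cv2.cvtColor(im,cv2.COLOR_RGB2HSV); H,S,V=cv2.split(h)
    m={'red':((H<8)|(H>172))&(S>150)&(V>90),'yel':(H>18)&(H<35)&(S>140)&(V>120),'blue':(H>100)&(H<125)&(S>150)&(V>90)}[kind]
    return m.astype(np.uint8)
def blobs(im,kind,amin=6):
    n,l,st,c=cv2.connectedComponentsWithStats(mask(im,kind))
    return [(st[i,4],c[i],np.argwhere(l==i)[:,::-1]) for i in range(1,n) if st[i,4]>=amin]
E
python3 - <<'E'
from h import *
a=cv2.imread('pics/top.png')[...,::-1].copy()
for k,z in (('red',.094),('yel',.076),('blue',.016)):
    for n,c,p in blobs(a,k,8):
        if not(300<c[0]<450 and 90<c[1]<260): continue
        r=cv2.minAreaRect(onz('top',p,z)[:,:2].astype(np.float32)*1000)
        print(k,n,c.round(1),onz('top',c,z).round(4),np.round(cv2.boxPoints(r),0).tolist())
print(onz('top',[372,157],.106))
E
```

```text
red 554 [412.8 220.3] [[ 0.4996 -0.1881  0.094 ]] [[449.0, -207.0], [461.0, -226.0], [551.0, -169.0], [538.0, -150.0]]
yel 36 [362.9 142.8] [[ 0.67   -0.0958  0.076 ]] [[662.0, -93.0], [667.0, -105.0], [679.0, -99.0], [673.0, -88.0]]
yel 67 [396.7 153. ] [[ 0.6456 -0.1675  0.076 ]] [[637.0, -176.0], [654.0, -177.0], [655.0, -160.0], [637.0, -159.0]]
blue 2572 [352.9 162.2] [[ 0.6361 -0.0879  0.016 ]] [[520.0, -53.0], [548.0, -194.0], [771.0, -151.0], [744.0, -10.0]]
blue 72 [391.1 170.2] [[ 0.6149 -0.1754  0.016 ]] [[601.0, -182.0], [634.0, -183.0], [635.0, -167.0], [602.0, -165.0]]
blue 9 [397.1 185.8] [[ 0.5783 -0.1877  0.016 ]] [[573.0, -189.0], [574.0, -191.0], [583.0, -187.0], [582.0, -184.0]]
[[ 0.63376929 -0.10502198  0.106     ]]
```

```bash
cat >> h.py <<'E'
def go(p,ang):
    "shift (mm, tool axes) and turn to put TCP at p, pointing down, tool x at world angle ang (deg)"
    s=get_state(); T=R.from_rotvec(s['tool_rot']); a=np.radians(ang)
    G=R.from_matrix(np.array([[np.cos(a),np.sin(a),0],[np.sin(a),-np.cos(a),0],[0,0,-1]]))
    print('shift',(T.inv().apply(np.array(p)-s['position'])*1000).round(1),'turn',(T.inv()*G).as_rotvec().round(3))
E
python3 -c "
from h import *
go([.500,-.188,.2],31.9)"
```

```text
shift [ 439.9 -346.3   39.1] turn [-0.002 -0.    -0.313]
```

>>> send_rows:
  xyz:
    - [25,-20,0]
    - [50,-40,0]
    - [75,-60,0]
    - [100,-80,0]
    - [125,-100,0]
    - [150,-119,0]
    - [175,-138,0]
    - [200,-158,0]
    - [225,-178,0]
    - [250,-198,0]
  dr:
    - [0,0,-0.03]
    - [0,0,-0.06]
    - [0,0,-0.09]
    - [0,0,-0.12]
    - [0,0,-0.15]
    - [0,0,-0.18]
    - [0,0,-0.21]
    - [0,0,-0.24]
    - [0,0,-0.27]
    - [0,0,-0.3]
  jaw: 60

```text
time: 0.93
position: [0.3522, -0.3768, 0.2392]
tool_rot: [-3.025, -0.846, 0.001]
ft_force: [0.9, -0.4, -0.1]
grip_width: 0.688
grip_force: 0.0
```

```bash
python3 -c "
from h import *
go([.500,-.188,.2],31.9)"
```

```text
shift [224.3 -84.8  39.2] turn [-0.     0.    -0.012]
```

>>> send_rows:
  xyz:
    - [28,-11,5]
    - [56,-22,10]
    - [84,-33,15]
    - [112,-43,20]
    - [140,-54,25]
    - [168,-65,30]
    - [196,-75,35]
    - [224,-85,39]
    - [224,-85,39]
    - [224,-85,39]
  dr:
    - [0,0,-0.01]
    - [0,0,-0.01]
    - [0,0,-0.01]
    - [0,0,-0.01]
    - [0,0,-0.01]
    - [0,0,-0.01]
    - [0,0,-0.01]
    - [0,0,-0.01]
    - [0,0,-0.01]
    - [0,0,-0.01]

```text
time: 1.77
position: [0.4999, -0.1875, 0.1999]
tool_rot: [-3.019, -0.865, 0.001]
ft_force: [0.1, -0.4, 0.1]
grip_width: 0.691
grip_force: 0.0
```

Run:
```python
from h import *
s=get_state(); w=get_image('wrist'); t=get_image('top')
cv2.imwrite('pics/w1.png',w[...,::-1])
n,c,p=max(blobs(w,'red',50),key=lambda b:b[0])
print(s['position'],n,c,onz('wrist',c,.094,s))
r=cv2.minAreaRect(onz('wrist',p,.094,s)[:,:2].astype(np.float32)*1000);print(r,cv2.boxPoints(r))
for n,c,p in blobs(w,'yel',8): print('yel',n,c,onz('wrist',c,.075,s))
```

```text
[ 0.49993214 -0.18748158  0.19988767] 3509 [259.64890282 194.19806213] [[ 0.5042511  -0.18862722  0.094     ]]
((500.2497253417969, -191.22607421875), (106.85012817382812, 21.132057189941406), 31.498552322387695) [[ 449.17615 -210.13028]
 [ 460.21716 -228.14859]
 [ 551.3233  -172.32187]
 [ 540.2823  -154.30356]]
yel 621 [339.52012882  17.44766506] [[ 0.64310702 -0.16967251  0.075     ]]
```

View pics/w1.png

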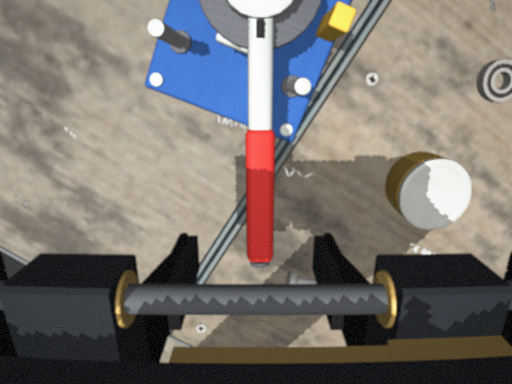

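The wrist view shows the handle vertical between the jaws (columns 247–273), about 2–3 mm to the right of centre, with clear space for both fingers. I'll descend and then close.

>>> send_rows:
  xyz:
    - [0,2,15]
    - [0,2,30]
    - [0,2,45]
    - [0,2,60]
    - [0,2,75]
    - [0,2,90]
    - [0,2,105]
    - [0,2,117]
    - [0,2,117]
    - [0,2,117]
  dr:
    - [0,0,0]
    - [0,0,0]
    - [0,0,0]
    - [0,0,0]
    - [0,0,0]
    - [0,0,0]
    - [0,0,0]
    - [0,0,0]
    - [0,0,0]
    - [0,0,0]

```text
time: 2.7
position: [0.4997, -0.1921, 0.0832]
tool_rot: [-3.022, -0.857, 0.002]
ft_force: [0.3, -0.1, 0.2]
grip_width: 0.688
grip_force: 0.0
```

>>> send_rows:
  xyz:
    - [0,0,0]
    - [0,0,0]
    - [0,0,0]
    - [0,0,0]
    - [0,0,0]
    - [0,0,0]
    - [0,0,0]
    - [0,0,0]
    - [0,0,0]
    - [0,0,0]
  dr:
    - [0,0,0]
    - [0,0,0]
    - [0,0,0]
    - [0,0,0]
    - [0,0,0]
    - [0,0,0]
    - [0,0,0]
    - [0,0,0]
    - [0,0,0]
    - [0,0,0]
  jaw: 10
  grip_force: 30

```text
time: 3.53
position: [0.5005, -0.1912, 0.0837]
tool_rot: [3.022, 0.859, -0.0]
ft_force: [-0.9, 1.0, 2.0]
grip_width: 0.247
grip_force: 30.0
```

>>> send_rows:
  xyz:
    - [0.2,7.8,0]
    - [0.8,15.7,0]
    - [1.5,21.9,0]
    - [0.3,9.4,0]
    - [0,-3.1,0]
    - [0.8,-15.7,0]
    - [2.5,-28.1,0]
    - [5.3,-40.4,0]
    - [9,-52.4,0]
    - [13.6,-64,0]
  dr:
    - [0,0,-0.05]
    - [0,0,-0.1]
    - [0,0,-0.14]
    - [0,0,-0.06]
    - [0,0,0.02]
    - [0,0,0.1]
    - [0,0,0.18]
    - [0,0,0.26]
    - [0,0,0.34]
    - [0,0,0.42]

```text
time: 4.37
position: [0.4779, -0.1299, 0.0836]
tool_rot: [3.134, 0.204, -0.001]
ft_force: [0.5, -1.9, 0.3]
grip_width: 0.246
grip_force: 30.1
```

```bash
cat >> h.py <<'E'
def look():
    s=get_state(); t=get_image('top'); S=np.array([.634,-.105])
    d=s['position'][:2]-S; x=R.from_rotvec(s['tool_rot']).as_matrix()[:2,0]
    print('r',np.hypot(*d),'wrench',np.radians(10.7)-np.arctan2(-d[1],-d[0]),'tool x',np.radians(10.7)-np.arctan2(x[1],x[0]),'z',s['position'][2],s['ft_force'],s['grip_width'])
    for n,c,p in blobs(t,'yel',4):
        P=onz('top',c,.073)[0,:2]-S
        if np.hypot(*P)<.1: print('yel',n,np.hypot(*P).round(3),'nut',(np.radians(-79.4)-np.arctan2(P[1],P[0])).round(3))
    return t
E
python3 -c "
from h import *
look()"
```

```text
r 0.15809598641992167 wrench 0.028628143024112235 tool x 0.05655603443713372 z 0.08362700944461886 [ 0.51184416 -1.89897009  0.34967931] 0.2463524318628055
yel 31 0.038 nut -1.28
yel 66 0.065 nut -0.004
```

>>> send_rows:
  xyz:
    - [0.5,-12.5,0]
    - [2,-25,0]
    - [4.5,-37.3,0]
    - [8,-49.4,0]
    - [12.4,-61.1,0]
    - [16.3,-69.7,0]
    - [10.1,-55.3,0]
    - [5.3,-40.4,0]
    - [2,-25,0]
    - [0.3,-9.4,0]
  dr:
    - [0,0,0.08]
    - [0,0,0.16]
    - [0,0,0.24]
    - [0,0,0.32]
    - [0,0,0.4]
    - [0,0,0.46]
    - [0,0,0.36]
    - [0,0,0.26]
    - [0,0,0.16]
    - [0,0,0.06]

```text
time: 5.25
position: [0.4769, -0.121, 0.0836]
tool_rot: [-3.139, -0.127, 0.001]
ft_force: [0.6, 2.6, 1.5]
grip_width: 0.248
grip_force: 30.0
```

```bash
python3 -c "
from h import *
look()"
```

```text
r 0.1578834777543917 wrench 0.08532884598076859 tool x 0.1059393750976859 z 0.08364034612871495 [0.58845051 2.61951638 1.48804769] 0.24780277754068222
yel 27 0.04 nut -0.802
yel 66 0.065 nut -0.004
```

>>> send_rows:
  xyz:
    - [0.8,15.7,0]
    - [3.1,31.2,0]
    - [7,46.4,0]
    - [12.4,61.1,0]
    - [19.2,75.3,0]
    - [27.4,88.6,0]
    - [20.7,78,0]
    - [15,66.9,0]
    - [10.1,55.3,0]
    - [6.1,43.4,0]
  dr:
    - [0,0,-0.1]
    - [0,0,-0.2]
    - [0,0,-0.3]
    - [0,0,-0.4]
    - [0,0,-0.5]
    - [0,0,-0.6]
    - [0,0,-0.52]
    - [0,0,-0.44]
    - [0,0,-0.36]
    - [0,0,-0.28]

```text
time: 6.13
position: [0.4866, -0.1637, 0.0837]
tool_rot: [3.093, 0.545, -0.0]
ft_force: [0.5, -1.4, 1.4]
grip_width: 0.248
grip_force: 30.0
```

>>> send_rows:
  xyz:
    - [0.5,-12.5,0]
    - [2,-25,0]
    - [4.5,-37.3,0]
    - [8,-49.4,0]
    - [12.4,-61.1,0]
    - [17.7,-72.3,0]
    - [23.8,-82.8,0]
    - [30.7,-93.3,0]
    - [34.5,-98,0]
    - [34.5,-98,0]
  dr:
    - [0,0,0.08]
    - [0,0,0.16]
    - [0,0,0.24]
    - [0,0,0.32]
    - [0,0,0.4]
    - [0,0,0.48]
    - [0,0,0.56]
    - [0,0,0.64]
    - [0,0,0.675]
    - [0,0,0.675]

```text
time: 6.97
position: [0.4842, -0.0581, 0.0836]
tool_rot: [3.101, -0.504, -0.004]
ft_force: [-6.4, -0.6, 7.7]
grip_width: 0.247
grip_force: 30.0
```

```bash
python3 -c "
from h import *
look()"
```

```text
r 0.1569414813903997 wrench 0.49050129219938793 tool x 0.5088370637731043 z 0.08362170680541445 [-6.37351052 -0.64980417  7.7075182 ] 0.2473268422619557
yel 68 0.065 nut -0.004
yel 35 0.043 nut 0.011
```

The stripe now reads as tight. I'll do one more short stroke to make sure, then check it.

>>> send_rows:
  xyz:
    - [0.8,15.7,0]
    - [3.1,31.2,0]
    - [7,46.4,0]
    - [12.4,61.1,0]
    - [15,66.9,0]
    - [10.1,55.3,0]
    - [6.1,43.4,0]
    - [3.1,31.2,0]
    - [1,18,0]
    - [0.3,9.4,0]
  dr:
    - [0,0,-0.1]
    - [0,0,-0.2]
    - [0,0,-0.3]
    - [0,0,-0.4]
    - [0,0,-0.44]
    - [0,0,-0.36]
    - [0,0,-0.28]
    - [0,0,-0.2]
    - [0,0,-0.12]
    - [0,0,-0.06]

```text
time: 7.85
position: [0.4812, -0.0687, 0.0836]
tool_rot: [3.112, -0.413, -0.004]
ft_force: [-6.0, -3.7, 6.2]
grip_width: 0.252
grip_force: 30.1
```

>>> send_rows:
  xyz:
    - [0,0,0]
    - [0,0,0]
    - [0,0,0]
    - [0,0,0]
    - [0,0,0]
    - [0,0,0]
    - [0,0,0]
    - [0,0,0]
    - [0,0,0]
    - [0,0,0]
  dr:
    - [0,0,0]
    - [0,0,0]
    - [0,0,0]
    - [0,0,0]
    - [0,0,0]
    - [0,0,0]
    - [0,0,0]
    - [0,0,0]
    - [0,0,0]
    - [0,0,0]
  jaw: 60

```text
time: 8.68
position: [0.4824, -0.0684, 0.0835]
tool_rot: [3.115, -0.409, 0.0]
ft_force: [-0.7, -0.4, 0.3]
grip_width: 0.686
grip_force: 0.0
```

>>> send_rows:
  xyz:
    - [0,0,-10]
    - [0,0,-25]
    - [0,0,-45]
    - [0,0,-65]
    - [0,0,-85]
    - [-10,0,-105]
    - [-20,0,-120]
    - [-30,0,-130]
    - [-30,0,-130]
    - [-30,0,-130]
  dr:
    - [0,0,0]
    - [0,0,0]
    - [0,0,0]
    - [0,0,0]
    - [0,0,0]
    - [0,0,0]
    - [0,0,0]
    - [0,0,0]
    - [0,0,0]
    - [0,0,0]

```text
time: 9.52
position: [0.4539, -0.0607, 0.2146]
tool_rot: [3.114, -0.409, 0.004]
ft_force: [0.0, -0.1, -0.4]
grip_width: 0.691
grip_force: 0.0
```

```bash
python3 -c "
from h import *
t=look()
cv2.imwrite('pics/end.png',cv2.resize(t[90:260,290:460],None,fx=3,fy=3)[...,::-1])"
```

```text
r 0.18550348688639598 wrench 0.4278157024543299 tool x 0.44780086120416507 z 0.21457541362273994 [ 0.00590754 -0.05602612 -0.39969859] 0.6909158567989432
yel 69 0.065 nut -0.002
yel 36 0.044 nut 0.016
```

View pics/end.png

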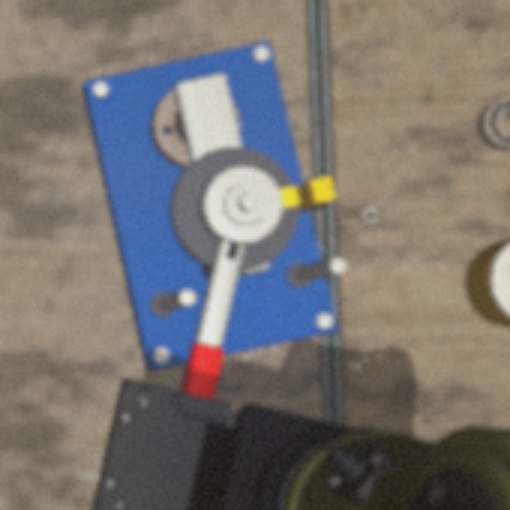

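The picture shows the stripe at (290,197) lined up with the post at (320,190). The gripper is open and clear above the handle.

```bash
python3 -c "
from bench import *
print(close_job())"
```

```text
the job is handed in; nothing more can be done
None
```

The nut is tight: in the last camera check its yellow stripe was within about 0.02 rad of the post. I released the wrench, didn't touch the spanner, and handed the job in at about 9.6 s; no verdict came back.

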